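Fit the air-cleaner retaining plate and nip up its wing nut

ROBOT

A 6-joint arm with a two-finger parallel gripper is mounted at the origin on the work surface. World frame = base frame: x ahead of the robot, y to its left, z up, the work surface at z = 0. Lengths are in m, angles in degrees, forces in N, time in s.
With the tool pointing down it reaches from about 0.4 to 0.825 m from the base axis. Payload 7 kg.
Tool frame: the origin (TCP) lies at the centre of the arm's flange, where the gripper is bolted on; the fingertips stand 178 mm ahead of it and the grasp point (between the pads) lies ahead of it (ctrl.grip_depth is the z of the grasp point in the tool frame, in m); z points along the fingers, x is the direction in which the jaws open and shut, and the axes are right-handed (so a half turn about z gives the same grasp; the last joint's range is limited). The gripper opens to 88 mm and grips with 3 to 60 N. Pads are 19 mm wide; open, the fingers measure 130 mm over their backs; the gripper's body (78 mm by 193 mm) begins 47 mm behind the grasp point.
Start: joints at [89.502, 20.546, 0.682, 0, -70.136, -16.507], TCP at [0.197, 0.645, 0.405] pointing down, gripper open.
Joint ranges: [-176.03, 176.03], [-82.01, 121.73], [-58.28, 71.71], [-173.87, 95.51], [-174.79, -0.11], [-173.66, 173.66]. Speed limits (degrees/s): [136.94, 136.94, 172.46, 180, 180, 180].

INTERFACE

Orientations are given as [roll, pitch, yaw] about the fixed x, y, z axes, in that order (R = Rz(yaw) Ry(pitch) Rx(roll)).
In Python, from plant import ctrl gives the robot as it stands.
- The arm moves only by the tool carry_out, never from a script. Its arguments are lists of equal length, an entry for each row: "linear": the shift along the tool's x, y, z in cm, a list of three; "twist": the turn about the tool's z in degrees. In form: {"linear": [[tx, ty, tz], ...], "twist": [twist, ...]}. A call has 1 to 12 rows; each row is the pose to reach, as a shift and turn from the pose measured when the call began, along the tool's axes at that moment; what a row does not reach only later rows make up. A row lasts 1/12 s, in which the tool goes at most 41.7 mm and 7.16 degrees, less where a joint would pass 70% of its speed; a pose out of reach is approached as far as the arm can. A call with a gripper value outside its range is refused whole. "fingers" is the gripper's target within -1 to 1 (fully open at 1, half-way at 0, shut at -1), set as the call begins (left out, the last holds). The fingers move at their own pace and stop on an object; the grip force is fixed at half the most. Time passes only in rows, so rows that repeat a pose let the fingers close. It gives the time, the measured TCP pose, the force and the opening at its end, in the units of the state.
- ctrl.get_obs(): the state, without advancing time (a new reading comes with each control period).
- ctrl.snapshot(name): name is "side" or "top"; returns the picture (400x640x3 uint8, blue, green, red); there is no depth.
- ctrl.camera_params(name): a dict with "fovy" (degrees; the focal length in pixels is half the picture's height over the tangent of half this angle, whatever the lens; pixels are square), "cx", "cy" (the principal point, pixels), "eye" and "rotation" of the camera in the world. Camera axes: x right, y down, z forward; pixel columns grow to the right and rows downward; lengths in m; the calibration is good to about 2 mm. A picture is of the moment at which its call begins. camera_params takes no time and is no camera call.
- ctrl.close_job(): hands the job in, once; it reports no verdict.
The state is a dict: "clock": time; "joint_pos": joint angles; "qvel": joint speeds; "tau": joint torques, N m; "tool_pos": TCP position; "orientation": TCP orientation; "force": force on the tool from outside, world axes, zero at the start; "moment": the same for the moment, N m; "opening": finger opening in m.
Only numpy, scipy, OpenCV 4.12 (cv2) and the standard library are available. Lean on these libraries where they do the work, as an engineer would, in place of code of your own. Each camera call takes 0.05 s, during which the arm holds its last target.

TASK

Refit the air cleaner on the bench: take the slotted steel plate by its upright tab and slide it along the lid, under the wing nut, until its slot is fully home against the stud. Then tighten the wing nut clockwise, in short turns between the two breather pipes, until it is snug by feel and clamps the plate - firmly but not hard, since overtightening crushes the lid. Go gently on the lid and its pipes, and leave the things lying round about alone.

Things in the scene. Friction and masses are not known exactly. Their poses are not given: they have to be found in the camera images.
- housing: round air cleaner fixed to the bench, 276 mm across, a square intake snout on its +x side. Origin under its centre on the bench, z up; +x points from the plate's side (towards the robot) over the stud to the snout, y to the left of that.
- lid: flat grey lid of the air cleaner, 300 mm across, 12 mm thick, axes parallel to the housing's, origin at the centre of its underside, top at z = +12 mm (1 mm lower beside a strip 286 x 76 mm along x, on which the plate slides). Its height differs by some tenths of a mm from one air cleaner to the next. Do not press on the lid or its pipes with more than 15 N.
- pipe_left (a point): top centre of one upright steel breather pipe on the lid, 16 mm thick, 38 mm tall above the lid's top, 44 mm from the stud's axis on the housing's +y side: the fingers must not run into it while turning the nut.
- pipe_right (a point): top centre of the other breather pipe, the same, 44 mm from the stud's axis on the housing's -y side.
- stud (a point): point on the axis of the upright fixed stud (10 mm thick) at the housing's centre, about level with the middle of the plate; its axes are the housing's.
- plate: loose slotted steel plate on the lid, 0.22 kg, 40 mm wide, 5 mm thick, from x = -95 to +25 mm. Origin on its underside where the stud's axis lies when it is home. Slot 14 mm wide, open at x = +25 mm, its square bottom at x = -5 mm stops on the stud. Starts 30-45 mm short, up to 6 mm sideways, 0.2 rad askew, with the nut's foot at least 1.5 mm above its four dimples (1.5 mm high).
- plate_seat (a point): the plate's origin raised to the middle of its thickness: lies on the stud's axis when the plate is home.
- plate_tab (a point): middle of the plate's upright tab, to hold it by: 10 mm thick along the plate's x, 32 mm wide along its y; this point is 85 mm behind the seat (plate x = -85 mm), 20 mm above the plate's underside and 14 mm below the tab's top.
- nut_grip (a point): point on the black wing nut's axis, 12 mm below its flat top. Round hub 40 mm across and two opposite wings, 12 mm thick, flat ends 62 mm apart, along this frame's +x and -x (it turns with the nut), all reaching 16 mm below this point; under them a rubber-faced foot disc 43 mm across. Grip it across the wing ends (62 mm), or across the hub at right angles to the wings (40 mm).
- wing_nut (a joint): turn of the nut, rad, growing clockwise from above (tightening), 0 to 0.9 at the start; lowers it 1 mm per rad. Takes 0.04 N m until the foot meets the plate, somewhere between 2.5 and 3.9 rad; then the torque, felt while turning, grows unevenly, about 0.25 N m per rad: snug at 0.25, far too tight past 0.45. Gripped, it turns only with the fingers' line within 0.95 rad of the housing's x: then regrip.
- wrench: bystander: wrench lying on the bench, origin under its middle.
- screwdriver: bystander: screwdriver lying on the bench, origin under its middle.
- parts_bowl: bystander: steel bowl 100 mm across, 35 mm high, origin under its centre.
- grease_can: bystander: can 66 mm across, 85 mm high, origin under its centre.
Not all that is in view belongs to the job. What is meant by the plate is not orange or yellow, and is the smaller of those in its own colour.

How it is judged (in metres and radians):
On the way, in this order (a step that is already met when the one before it is completed fails the run):
1. the plate is home: its seat within 4 mm of the stud's axis and its length within 0.15 rad of the housing's x (horizontal distance between plate_seat and stud below 0.004 m and angle between the x axis of plate and the x axis of housing, either way round below 0.15 rad), for 0.2 s.
2. the nut clamps the plate on the lid with more than 10 N while the fingers do not touch the plate (contact force between plate and lid above 10 N and horizontal distance between plate_seat and stud below 0.004 m and contact force between the fingers and plate below 0.5 N), for 0.2 s.
At the end, for the whole second after the job is handed in: The plate is at rest, home on the stud (seat within 4 mm of the stud's axis, straight within 0.15 rad), clamped on the lid by the wing nut with more than 10 N (never over 60 N), and the wrench, screwdriver, bowl and can are within 20 mm of where they were (all of step 1 and contact force between plate and lid above 10 N and linear speed of plate below 0.01 m/s and distance of each of wrench, screwdriver, parts_bowl, grease_can from where it was at the start of the episode below 0.02 m); the robot touches nothing.
It fails at once if the plate bears on the lid with more than 60 N (overtightened) (contact force between plate and lid above 60 N).
It fails at once if the robot presses on the lid or a breather pipe with more than 15 N (contact force between any of the fingers, the arm and lid above 15 N).
It fails at once if a bystander is moved by more than 40 mm (distance of any of wrench, screwdriver, parts_bowl, grease_can from where it was at the start of the episode above 0.04 m).
It also fails if it takes over 72 s, if anything falls off the work surface, if the arm or the gripper's body presses on something with over 40 N, if the wrist force passes 120 N, or if a joint passes its speed limit or range.

## Working session

There is one attempt and no reset: what is moved stays moved. The work goes in short steps, Python scripts to look and compute and a tool call to move; the robot and the scene stay as the last step left them, time stands still between calls to the robot, and variables do not carry over. Pictures are saved under pics/ and viewed, and the job is handed in when it is done.

Besides the shell and the picture viewer there is one more tool, called after ">>>" as name(argument=value, ...) on one line, values as JSON. carry_out: Moves the arm, as the interface text tells. Its arguments: {"type":"object","properties":{"linear":{"type":"array","items":{"type":"array","items":{"type":"number"}}},"twist":{"type":"array","items":{"type":"number"}},"fingers":{"type":"number"}},"required":["linear","twist"]}

```bash
ls; mkdir -p pics; python3 - <<'E'
from plant import ctrl
import cv2
print(ctrl.get_obs(), ctrl.grip_depth)
for n in ("side","top"):
    cv2.imwrite(f"pics/{n}0.png",ctrl.snapshot(n)); print(n,ctrl.camera_params(n))
E
```

```text
pics
{'clock': 0.0, 'joint_pos': array([ 8.95031407e+01,  2.05915578e+01,  6.34035348e-01, -2.14366274e-02,
       -7.01372540e+01, -1.65081103e+01]), 'qvel': array([-0.03498447, -0.09532776, -0.05911258,  0.14781115, -0.02113575,
       -0.06681269]), 'tau': array([-1.34668764e-03, -5.82711196e+01,  2.93064219e+01,  6.99761957e+00,
        7.26358965e-03, -1.56433121e-04]), 'tool_pos': array([0.19733293, 0.64530171, 0.40371891]), 'orientation': array([-1.79992388e+02, -9.65964049e-02, -1.07012276e+02]), 'force': array([-0.16223149,  1.22060462, -0.16650089]), 'moment': array([0.00437194, 0.02396901, 0.00821699]), 'opening': 0.08750087862375602} 0.1593
side {'fovy': 49.12935771290199, 'cx': 314.10237523490395, 'cy': 196.31587348117753, 'eye': array([-0.03453604, -0.64867408,  0.98370669]), 'rotation': array([-135.28978081,   -0.68761424,  -41.36561517])}
top {'fovy': 49.969829732819086, 'cx': 311.81495679983954, 'cy': 193.46927976574992, 'eye': array([ 0.40925908, -0.01372353,  1.45094941]), 'rotation': array([-1.74724967e+02,  4.67463748e-02, -8.90432031e+01])}
```

View pics/side0.png

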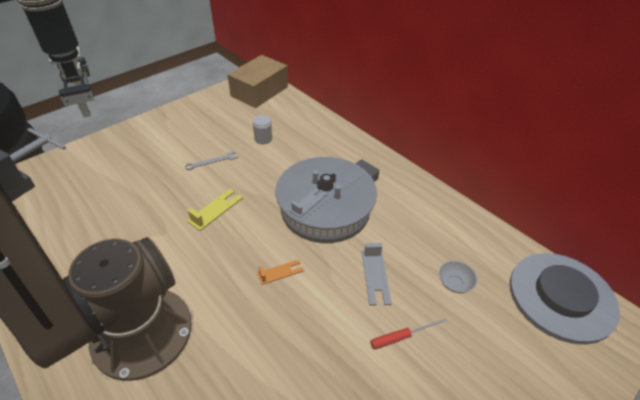

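View pics/top0.png

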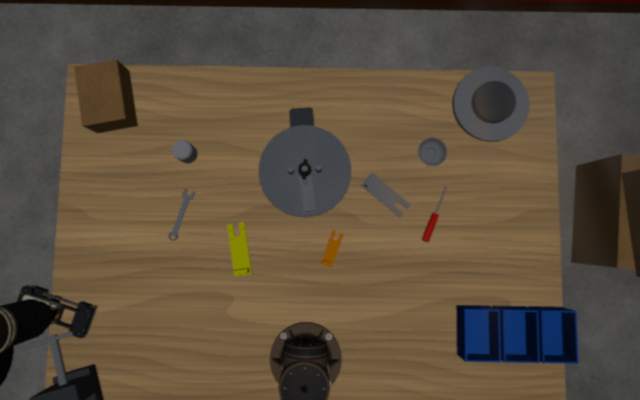

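Top view: candidates for the plate are yellow (238,248), orange (332,248), a larger grey plate on the bench (385,195), and a smaller grey one on the lid (308,193). I choose the last one, and check it in close crops.

```bash
python3 - <<'E'
import cv2
a=cv2.imread("pics/top0.png")[100:225,250:420]; cv2.imwrite("pics/ctop0.png",cv2.resize(a,None,fx=4.7,fy=4.7,interpolation=cv2.INTER_CUBIC))
a=cv2.imread("pics/side0.png")[150:245,265:390]; cv2.imwrite("pics/cside0.png",cv2.resize(a,None,fx=6,fy=6,interpolation=cv2.INTER_CUBIC))
E
```

```text
(no output)
```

View pics/ctop0.png

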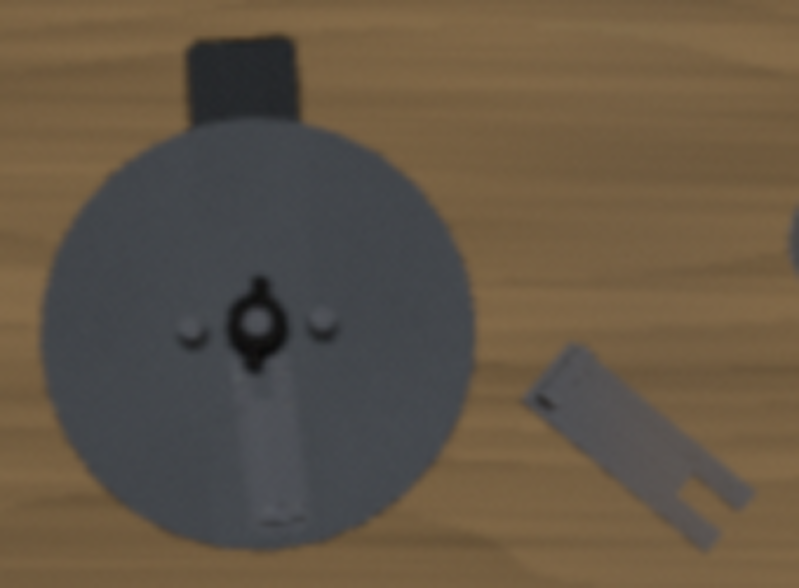

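View pics/cside0.png

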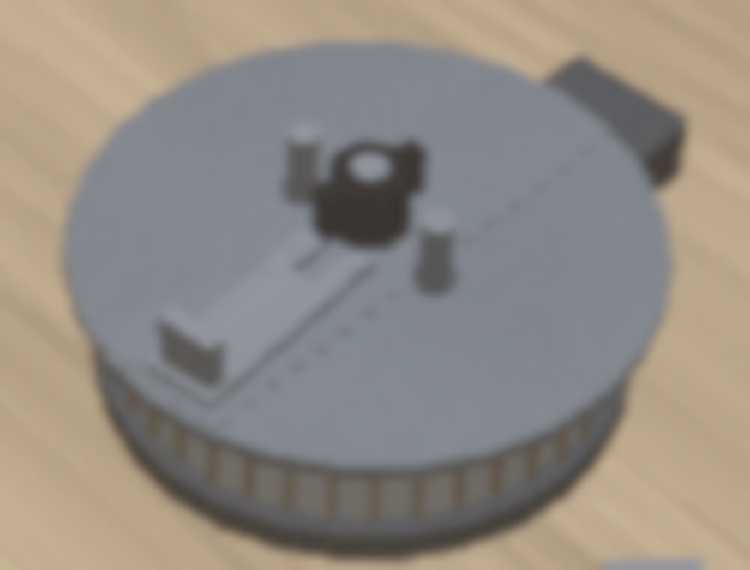

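The crop confirms it: the plate on the lid at top (308,193), tab at about (310,209), slot end under the nut. It is smaller than the bench plate. Now I measure.

```bash
cat > h.py <<'E'
import numpy as np, cv2
from scipy.spatial.transform import Rotation as R
from scipy.optimize import least_squares
from plant import ctrl
C={n:ctrl.camera_params(n) for n in("side","top")}
def KR(n):
    c=C[n]; f=200/np.tan(np.radians(c["fovy"])/2)
    return f,c["cx"],c["cy"],np.array(c["eye"]),R.from_euler("xyz",c["rotation"],degrees=True).as_matrix()
def ray(n,p):
    f,cx,cy,e,M=KR(n); d=M@np.array([(p[0]-cx)/f,(p[1]-cy)/f,1]); return e,d/np.linalg.norm(d)
def proj(n,X):
    f,cx,cy,e,M=KR(n); v=(np.atleast_2d(X)-e)@M; return np.c_[cx+f*v[:,0]/v[:,2],cy+f*v[:,1]/v[:,2]]
def onz(n,p,z):
    e,d=ray(n,p); return e+d*(z-e[2])/d[2]
def tri(ps,pt):
    e1,d1=ray("side",ps);e2,d2=ray("top",pt)
    A=np.c_[d1,-d2]; s=np.linalg.lstsq(A,e2-e1,rcond=None)[0]
    a=e1+s[0]*d1;b=e2+s[1]*d2; return (a+b)/2,np.linalg.norm(a-b)
E
python3 - <<'E'
from h import *
# crop px -> image: (c+.5)/s-.5+off
T=lambda u,v:((u+.5)/4.7-.5+250,(v+.5)/4.7-.5+100)
S=lambda u,v:((u+.5)/6-.5+265,(v+.5)/6-.5+150)
for nm,s,t in [("pipeL",(306,131),(190,331)),("pipeR",(440,214),(322,320)),("nuttop",(371,166),(257,321)),("tabtop",(192,328),(286,516))]:
    print(nm,*tri(S(*s),T(*t)), S(*s),T(*t))
# lid circle
import sys
res={}
for n in C:
    im=cv2.imread(f"pics/{n}0.png"); hsv=cv2.cvtColor(im,cv2.COLOR_BGR2HSV)
    m=((hsv[...,1]<90)).astype(np.uint8); 
    l,lab,st,ce=cv2.connectedComponentsWithStats(m)
    p=T(257,380) if n=="top" else S(300,400)
    k=lab[int(p[1]),int(p[0])]; mm=(lab==k).astype(np.uint8); print(n,st[k])
    c=max(cv2.findContours(mm,cv2.RETR_EXTERNAL,cv2.CHAIN_APPROX_NONE)[0],key=cv2.contourArea)[:,0]
    res[n]=c
    o=im.copy(); cv2.drawContours(o,[c[:,None]],-1,(0,0,255),1); cv2.imwrite(f"pics/m_{n}.png",cv2.resize(o[100:280,230:430],None,fx=3,fy=3))
np.savez("cont.npz",**res)
E
```

```text
pipeL [0.60508272 0.05769483 0.12470367] 0.002848293658203613 (315.5833333333333, 171.41666666666666) (290.031914893617, 170.031914893617)
pipeR [ 0.61306624 -0.02941898  0.12711631] 0.0016969187066483966 (337.9166666666667, 185.25) (318.1170212765957, 167.6914893617021)
nuttop [0.61050908 0.01432498 0.12888127] 0.0006014014308032889 (326.4166666666667, 177.25) (304.28723404255317, 167.90425531914894)
tabtop [ 0.48179093 -0.00680487  0.12125984] 0.001364858095881245 (296.5833333333333, 204.25) (310.45744680851067, 209.3936170212766)
side [     0      0    640    400 178704]
top [ 258  108   94  110 7199]
```

```bash
python3 - <<'E'
from h import *
d=np.load("cont.npz"); im=cv2.imread("pics/top0.png")
c=d["top"].astype(float); c=c[c[:,1]>130]  # drop snout
for z in(.082,.088,.094):
    P=np.array([onz("top",p,z)[:2] for p in c])
    r=least_squares(lambda q:np.hypot(P[:,0]-q[0],P[:,1]-q[1])-q[2],[.6,0,.15],loss="soft_l1",f_scale=.002); print(z,r.x)
# side: saturation different; lid by hue
im=cv2.imread("pics/side0.png");hsv=cv2.cvtColor(im,cv2.COLOR_BGR2HSV)
for p in [(300,190),(330,220),(270,190),(380,150),(320,150),(310,205)]: print(p,hsv[p[1],p[0]])
E
```

```text
0.082 [0.61066896 0.01452407 0.14917668]
0.088 [0.60978613 0.01440025 0.1485228 ]
0.094 [0.60890329 0.01427644 0.14786891]
(300, 190) [110  21 145]
(330, 220) [108  23 146]
(270, 190) [ 18  64 186]
(380, 150) [ 18  66 182]
(320, 150) [ 18  65 181]
(310, 205) [111  21 155]
```

View pics/m_top.png

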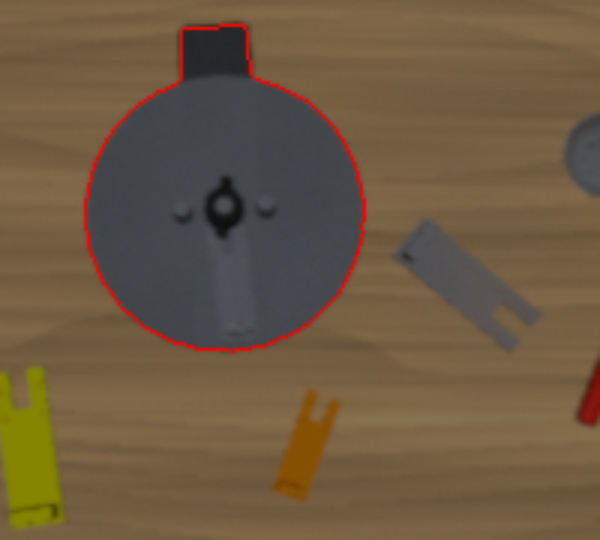

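```bash
python3 - <<'E'
from h import *
im=cv2.imread("pics/top0.png"); g=cv2.cvtColor(im,cv2.COLOR_BGR2GRAY).astype(float)
for v in range(178,214,2): print(v,g[v,292:324].astype(int))
E
```

```text
178 [71 72 72 71 72 73 75 79 79 67 47 30 27 39 61 72 78 80 77 75 72 71 71 72
 72 70 72 71 71 71 70 71]
180 [72 72 72 72 72 72 73 79 85 82 76 72 69 69 72 74 78 78 79 78 75 72 72 71
 71 71 71 71 70 71 71 70]
182 [71 72 71 71 72 74 72 75 78 79 79 76 74 72 73 75 79 80 81 78 76 73 72 72
 72 71 72 70 71 71 71 71]
184 [72 72 71 72 73 72 73 76 80 79 79 79 76 75 74 76 78 80 80 78 76 73 71 72
 71 72 71 71 71 72 70 71]
186 [71 72 73 71 71 71 72 74 75 76 79 81 82 82 81 82 80 80 82 82 78 74 72 71
 72 71 72 71 72 73 72 71]
188 [72 72 71 72 71 71 72 72 75 77 80 82 82 82 81 81 80 81 81 81 78 75 72 72
 71 72 72 71 73 73 72 72]
190 [71 71 71 72 71 71 73 73 76 78 80 82 83 82 81 81 81 81 80 80 79 76 72 71
 71 72 72 72 72 72 73 74]
192 [71 71 71 72 73 73 73 72 75 78 79 81 82 82 82 81 81 81 81 80 79 76 74 72
 71 72 72 72 72 72 74 72]
194 [70 70 70 71 72 71 72 72 74 77 79 81 80 82 81 80 80 80 81 80 79 78 73 72
 70 72 71 72 72 73 73 73]
196 [70 71 70 71 71 72 72 73 74 77 79 79 82 82 81 80 81 81 81 80 79 78 74 71
 71 70 71 72 71 74 73 73]
198 [69 70 70 71 72 72 72 73 73 76 78 80 80 81 81 81 81 81 80 81 80 78 76 73
 72 73 71 73 73 72 73 72]
200 [70 70 70 71 71 71 71 72 72 74 77 80 81 81 81 82 79 80 81 79 79 79 77 74
 71 71 71 72 73 72 73 73]
202 [69 70 70 72 71 72 71 72 72 74 78 80 81 82 81 80 81 80 79 80 80 80 77 74
 71 71 71 71 72 72 73 73]
204 [70 69 70 71 72 71 71 73 73 73 76 79 80 81 81 82 81 80 79 80 80 79 78 76
 72 71 71 72 72 72 72 72]
206 [70 69 71 71 72 73 72 72 72 72 74 77 80 81 81 81 81 79 79 81 81 81 78 76
 73 72 72 72 72 72 73 72]
208 [70 70 71 72 73 72 73 72 73 72 74 77 81 82 86 88 84 80 80 81 81 82 79 76
 73 71 71 72 72 72 73 71]
210 [70 70 70 72 71 72 72 72 72 72 74 76 78 77 76 75 74 76 79 76 69 67 68 74
 73 72 71 72 72 71 72 71]
212 [70 69 69 70 72 72 71 71 73 71 73 75 76 76 75 74 73 73 74 74 76 77 76 72
 71 72 70 72 72 70 71 73]
```

```bash
python3 - <<'E'
from h import *
im=cv2.imread("pics/top0.png"); g=cv2.GaussianBlur(cv2.cvtColor(im,cv2.COLOR_BGR2GRAY).astype(float),(1,5),1)
L=[];Rr=[]
for v in range(186,208):
    r=g[v,292:324]-76.5; i=np.where((r[:-1]<0)&(r[1:]>=0))[0][0]; j=np.where((r[:-1]>=0)&(r[1:]<0))[0][-1]
    L.append(onz("top",(292+i+r[i]/(r[i]-r[i+1]),v),.0925)); Rr.append(onz("top",(292+j+r[j]/(r[j]-r[j+1]),v),.0925))
s=np.array([.6096,.0143])
for P in(L,Rr,[(a+b)/2 for a,b in zip(L,Rr)]):
    P=np.array(P); k=np.polyfit(P[:,0],P[:,1],1); print(np.degrees(np.arctan(k[0])), "y at x=.482",np.polyval(k,.482),"y at stud",np.polyval(k,.6096))
# snout edges
sat=cv2.cvtColor(im,cv2.COLOR_BGR2HSV)[...,1]
for v in (112,116,120):
  print(v,g[v,284:320].astype(int))
  r=g[v,284:320]-(g[v,286]+g[v,302])/2; i=np.where((r[:-1]>0)&(r[1:]<=0))[0][0]; j=np.where((r[:-1]<=0)&(r[1:]>0))[0][-1]
  u=284+(i+j+r[i]/(r[i]-r[i+1])+r[j]/(r[j]-r[j+1]))/2
  for z in (.04,.06): 
    p=onz("top",(u,v),z); print(u,p,np.degrees(np.arctan2(p[1]-.0143,p[0]-.6096)))
E
```

```text
7.351240348138109 y at x=.482 0.017207308615055247 y at stud 0.03366924589273345
7.472259374341594 y at x=.482 -0.021808401761592974 y at stud -0.005072389340424116
7.412278638035222 y at x=.482 -0.0023005948401474963 y at stud 0.014299558719154337
112 [ 96  96  96  97  92  70  47  41  39  39  39  40  40  41  40  40  39  39
  40  40  40  40  39  39  40  40  39  40  53  82  97 100 100 101 101 100]
300.7931176243519 [0.81376853 0.03122603 0.04      ] 4.73911192753824
300.7931176243519 [0.80803466 0.03058888 0.06      ] 4.69270880772717
116 [ 96  96  96  97  92  71  49  41  40  39  39  39  39  40  40  40  39  39
  40  39  40  39  39  39  39  40  40  40  47  67  90 100 102 103 102 103]
301.0987763469324 [0.80006047 0.02993829 0.04      ] 4.693900356606173
301.0987763469324 [0.79452092 0.02931939 0.06      ] 4.643405021876214
120 [95 96 96 96 91 73 52 41 40 40 40 38 39 39 41 40 39 39 39 40 40 40 39 39
 39 39 39 40 42 59 82 94 96 96 97 97]
301.32290270617784 [0.7863719  0.02892627 0.04      ] 4.729930585869451
301.32290270617784 [0.78102638 0.02832171 0.06      ] 4.676062535799558
```

```bash
cat >> h.py <<'E'
def go(x,y,z,yaw,o=None):
    o=o or ctrl.get_obs(); M=R.from_euler("xyz",o["orientation"],degrees=True).as_matrix()
    d=M.T@(np.array([x,y,z])-o["tool_pos"])*100
    tw=-((yaw-o["orientation"][2]+90)%180-90)
    print("linear cm",d.round(2),"twist",round(tw,2),"rows>=",max(np.linalg.norm(d)/4.17,abs(tw)/7.16))
def st():
    o=ctrl.get_obs(); print("t",round(o["clock"],2),"pos",o["tool_pos"].round(4),"rpy",o["orientation"].round(2),"F",o["force"].round(2),"M",o["moment"].round(3),"open",round(o["opening"],4),"q",o["joint_pos"].round(1))
E
python3 - <<'E'
from h import *
print(proj("top",[.6096,.0143,.0925]))
p=[onz("top",(u,184.6),.0925) for u in(305.5,)];print(p, np.hypot(p[0][0]-.6096,p[0][1]-.0143))
go(.482,-.0025,.335,7.4)
E
```

```text
[[304.43850994 169.98153642]]
[array([0.56267331, 0.010061  , 0.0925    ])] 0.04711776484904041
linear cm [ 53.61 -46.17   6.97] twist 65.59 rows>= 17.04871251131084
```

>>> carry_out(linear=[[2,-1.7,0.2],[5,-4.3,0.5],[8,-7,1],[11.2,-9.6,1.4],[14.4,-12.4,1.8],[17.6,-15.1,2.2],[20.8,-17.9,2.6],[24,-20.6,3],[27.2,-23.4,3.5],[30.4,-26.1,4],[33.6,-28.9,4.4],[36.8,-31.6,4.8]], twist=[2,6,10,14,18,22,26,30,34,38,42,46], fingers=1)

```text
clock: 1.1
tool_pos: [0.3896, 0.2043, 0.3568]
orientation: [-179.9, -0.0, -153.2]
force: [2.7, 0.5, 0.3]
opening: 0.0882
```

```bash
python3 -c "
from h import *
st();go(.483,-.0022,.335,7.4)"
```

```text
t 1.1 pos [0.3896 0.2043 0.3568] rpy [-1.7994e+02 -4.0000e-02 -1.5318e+02] F [2.66 0.48 0.34] M [ 0.118 -0.208 -0.046] open 0.0882 q [ 53.5   0.2 -31.6   0.  -58.3 -26.7]
linear cm [  0.98 -22.64   2.21] twist 19.42 rows>= 5.46003918767641
```

>>> carry_out(linear=[[0.1,-2.8,0.3],[0.2,-5.6,0.6],[0.4,-8.5,0.9],[0.5,-11.5,1.2],[0.6,-14.5,1.5],[0.7,-17.5,1.8],[0.9,-20,2],[1,-21.9,2.2],[1,-22.6,2.2],[1,-22.6,2.2]], twist=[2.5,5,7.5,10,12.5,15,17,19,19.4,19.4])

```text
clock: 1.93
tool_pos: [0.4829, -0.0031, 0.3346]
orientation: [-179.9, -0.1, -172.7]
force: [0.4, 0.1, 1.0]
opening: 0.0881
```

```bash
python3 -c "
from h import *
st();go(.483,-.0022,.335,7.4)
for n in C: cv2.imwrite(f'pics/{n}1.png',ctrl.snapshot(n))
a=cv2.imread('pics/top1.png')[130:230,250:370]; b=cv2.imread('pics/side1.png')[120:220,260:380]
cv2.imwrite('pics/c1.png',cv2.resize(np.hstack([a,b]),None,fx=3.3,fy=3.3,interpolation=cv2.INTER_CUBIC))"
```

```text
t 1.93 pos [ 0.4829 -0.0031  0.3346] rpy [-1.7992e+02 -8.0000e-02 -1.7270e+02] F [0.38 0.1  1.02] M [ 0.087 -0.065 -0.017] open 0.0881 q [ 23.1   5.9 -28.7   0.1 -55.6 -15.8]
linear cm [-0.02  0.09 -0.04] twist -0.1 rows>= 0.02366377723975649
```

View pics/c1.png

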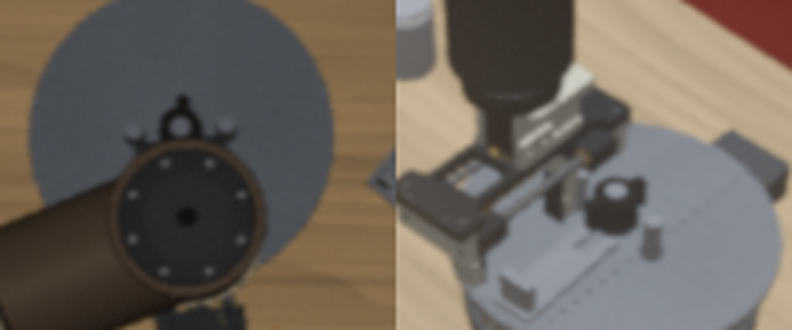

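The side crop shows the open fingers straddling the tab (crop 520,285), one in front of it and one behind. Descending.

>>> carry_out(linear=[[0,0.1,1.5],[0,0.1,3],[0,0.1,4.2],[0,0.1,5.2],[0,0.1,5.8],[0,0.1,6.0],[0,0.1,6.0]], twist=[0,0,0,0,0,0,0])

```text
clock: 2.62
tool_pos: [0.4822, -0.0003, 0.2748]
orientation: [-179.9, -0.1, -172.5]
force: [-0.3, -1.8, 0.4]
opening: 0.0876
```

```bash
python3 -c "
from h import *
st()
for n in C: cv2.imwrite(f'pics/{n}2.png',ctrl.snapshot(n))
b=cv2.imread('pics/side2.png')[140:240,260:380]
cv2.imwrite('pics/c2.png',cv2.resize(b,None,fx=5,fy=5,interpolation=cv2.INTER_CUBIC))"
```

```text
t 2.62 pos [ 4.822e-01 -3.000e-04  2.748e-01] rpy [-1.7993e+02 -7.0000e-02 -1.7250e+02] F [-0.34 -1.75  0.39] M [ 0.092 -0.078 -0.065] open 0.0876 q [ 23.4   9.9 -33.1   0.1 -47.  -16. ]
```

View pics/c2.png

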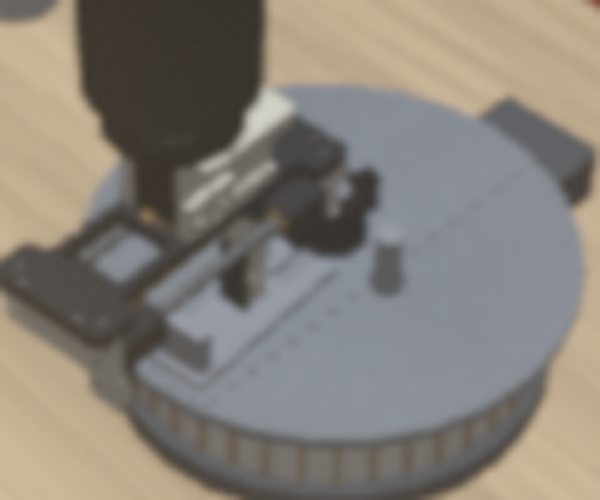

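Fingertips straddle the tab just above the plate. Closing.

>>> carry_out(linear=[[0,0.1,0],[0,0.15,0],[0,0.15,0],[0,0.15,0],[0,0.15,0],[0,0.15,0],[0,0.15,0],[0,0.15,0]], twist=[0,0,0,0,0,0,0,0], fingers=-1)

```text
clock: 3.38
tool_pos: [0.4823, 0.001, 0.2755]
orientation: [-179.9, 0.0, -172.5]
force: [-0.8, -0.1, -0.0]
opening: 0.0401
```

```bash
python3 -c "
from h import *
st();st()
a=np.radians(5.2); go(.6096-.085*np.cos(a),.0143-.085*np.sin(a),.2745,4.9)
"
```

```text
t 3.38 pos [0.4823 0.001  0.2755] rpy [-1.7994e+02  1.0000e-02 -1.7253e+02] F [-0.78 -0.11 -0.02] M [ 0.089 -0.08  -0.013] open 0.0401 q [ 23.6   9.9 -33.1   0.1 -47.  -16.2]
t 3.38 pos [0.4823 0.001  0.2755] rpy [-1.7994e+02  1.0000e-02 -1.7253e+02] F [-0.78 -0.11 -0.02] M [ 0.089 -0.08  -0.013] open 0.0401 q [ 23.6   9.9 -33.1   0.1 -47.  -16.2]
linear cm [-4.3  0.   0.1] twist 2.57 rows>= 1.0317048208834687
```

>>> carry_out(linear=[[0,-0.2,0],[0,-0.3,0],[0,-0.3,0],[0,-0.3,0],[0,-0.3,0],[0,-0.3,0],[0,-0.3,0],[0,-0.3,0]], twist=[0,0,0,0,0,0,0,0])

```text
clock: 4.05
tool_pos: [0.4826, -0.002, 0.2755]
orientation: [-179.9, -0.0, -172.5]
force: [-0.5, -0.5, 0.8]
opening: 0.0098
```

```bash
python3 -c "
from h import *
st()
a=np.radians(5.2); go(.6096-.085*np.cos(a),.0143-.085*np.sin(a),.2745,4.9)
"
```

```text
t 4.05 pos [ 0.4826 -0.002   0.2755] rpy [-1.7994e+02 -1.0000e-02 -1.7253e+02] F [-0.52 -0.46  0.84] M [-0.146  0.259  0.034] open 0.0098 q [ 23.2   9.9 -33.1   0.1 -47.  -15.8]
linear cm [-4.31  0.3   0.09] twist 2.57 rows>= 1.0362851531720352
```

Tab is gripped (opening 9.8 mm). Sliding most of the way.

>>> carry_out(linear=[[-0.4,0,0],[-0.9,0.1,0],[-1.4,0.1,0],[-1.9,0.1,0],[-2.4,0.2,0],[-2.9,0.2,0],[-3.3,0.2,0],[-3.6,0.25,0],[-3.6,0.25,0]], twist=[0,0.3,0.6,1,1.3,1.6,1.9,2.1,2.1])

```text
clock: 4.8
tool_pos: [0.5179, 0.0051, 0.2754]
orientation: [-179.9, -0.1, -174.6]
force: [-4.4, 0.4, 4.8]
opening: 0.0099
```

```bash
python3 -c "
from h import *
st()
a=np.radians(5.2); go(.6096-.085*np.cos(a),.0143-.085*np.sin(a),.2745,4.9)
"
```

```text
t 4.8 pos [0.5179 0.0051 0.2754] rpy [-1.7990e+02 -1.3000e-01 -1.7465e+02] F [-4.42  0.4   4.84] M [-0.037  1.541 -0.003] open 0.0099 q [ 22.3  13.1 -28.8   0.1 -48.3 -17. ]
linear cm [-0.71  0.09  0.09] twist 0.45 rows>= 0.17364396685267164
```

>>> carry_out(linear=[[-0.1,0,-0.02],[-0.2,0,-0.03],[-0.3,0.05,-0.03],[-0.4,0.05,-0.03],[-0.5,0.05,-0.03],[-0.5,0.05,-0.03]], twist=[0,0.1,0.2,0.3,0.4,0.4])

```text
clock: 5.3
tool_pos: [0.5232, 0.0061, 0.2756]
orientation: [-179.9, -0.1, -175.1]
force: [-0.2, 0.4, -1.8]
opening: 0.0101
```

```bash
python3 -c "
from h import *
st()
a=np.radians(5.2); go(.6096-.085*np.cos(a),.0143-.085*np.sin(a),.2745,4.9)
"
```

```text
t 5.3 pos [0.5232 0.0061 0.2756] rpy [-1.7990e+02 -1.2000e-01 -1.7506e+02] F [-0.17  0.44 -1.76] M [ 0.164 -0.072  0.055] open 0.0101 q [ 22.2  13.5 -28.2   0.1 -48.4 -17.3]
linear cm [-0.18  0.03  0.1 ] twist 0.04 rows>= 0.05049236662470955
```

>>> carry_out(linear=[[-0.1,0,0],[-0.15,0,0],[-0.2,0,0],[-0.25,0,0],[-0.25,0,0]], twist=[0,0,0,0,0])

```text
clock: 5.72
tool_pos: [0.5249, 0.0062, 0.2754]
orientation: [-179.9, -0.2, -175.1]
force: [-5.6, 0.6, 2.4]
opening: 0.0097
```

```bash
python3 -c "
from h import *
st()
a=np.radians(5.2); go(.6096-.085*np.cos(a),.0143-.085*np.sin(a),.2745,4.9)
"
```

```text
t 5.72 pos [0.5249 0.0062 0.2754] rpy [-179.89   -0.24 -175.07] F [-5.59  0.6   2.42] M [0.547 2.046 0.055] open 0.0097 q [ 22.1  13.7 -27.9   0.  -48.6 -17.2]
linear cm [-0.01  0.04  0.09] twist 0.03 rows>= 0.023724812273738297
```

>>> carry_out(linear=[[-0.1,0,-0.02],[-0.2,0,-0.03],[-0.25,0,-0.03],[-0.25,0,-0.03]], twist=[0,0,0,0])

```text
clock: 6.05
tool_pos: [0.5257, 0.0061, 0.2754]
orientation: [-179.9, -0.5, -175.1]
force: [-10.4, 3.2, 6.3]
opening: 0.0099
```

```bash
python3 -c "
from h import *
st()
"
```

```text
t 6.05 pos [0.5257 0.0061 0.2754] rpy [-179.87   -0.49 -175.1 ] F [-10.45   3.2    6.34] M [0.935 3.738 0.088] open 0.0099 q [ 22.   13.9 -27.6  -0.  -49.  -17.1]
```

Force rises steeply with little motion: it is on the stud, within 1 mm of the predicted place. Relaxing, partly opening and rising.

>>> carry_out(linear=[[0.1,0,0],[0.15,0,0],[0.15,0,0]], twist=[0,0,0])

```text
clock: 6.3
tool_pos: [0.5246, 0.0061, 0.2757]
orientation: [-179.9, -0.4, -175.1]
force: [0.7, 0.5, -0.9]
opening: 0.0097
```

>>> carry_out(linear=[[0,0,0],[0,0,0],[0,0,0],[0,0,0],[0,0,-0.5],[0,0,-2],[0,0,-4],[0,0,-6.5],[2,0,-8],[5,0,-8],[8,0,-8],[10,0,-8]], twist=[0,0,0,0,0,0,0,0,0,0,0,0], fingers=-0.35)

```text
clock: 7.3
tool_pos: [0.4234, -0.0028, 0.3567]
orientation: [-179.9, -0.4, -175.1]
force: [-0.3, -0.3, 0.3]
opening: 0.0285
```

```bash
python3 -c "
from h import *
st()
for n in C: cv2.imwrite(f'pics/{n}3.png',ctrl.snapshot(n))
a=cv2.imread('pics/top3.png')[130:230,250:370]; b=cv2.imread('pics/side3.png')[150:250,265:385]
cv2.imwrite('pics/c3.png',cv2.resize(np.hstack([a,b]),None,fx=3.3,fy=3.3,interpolation=cv2.INTER_CUBIC))"
```

```text
t 7.3 pos [ 0.4234 -0.0028  0.3567] rpy [-179.92   -0.41 -175.12] F [-0.3  -0.35  0.26] M [0.148 0.031 0.055] open 0.0285 q [ 26.5  -1.5 -33.1  -0.1 -58.8 -21.6]
```

View pics/c3.png

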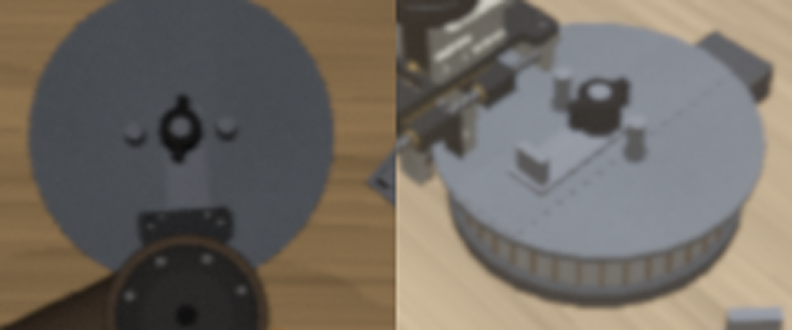

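```bash
python3 - <<'E'
from h import *
a=np.radians(4.9); s=np.array([.6096,.0143]); u=np.array([np.cos(a),np.sin(a)]); v=np.array([-u[1],u[0]])
t=s-.085*u
print("tab top corners proj side",proj("side",[[*(t+i*.005*u+j*.016*v),.1215] for i in(-1,1) for j in(-1,1)]).round(1).tolist())
im=cv2.imread("pics/side3.png"); o=cv2.resize(im[160:215,280:360],None,fx=9,fy=9,interpolation=cv2.INTER_CUBIC); cv2.imwrite("pics/z3.png",o)
im=cv2.imread("pics/top3.png"); o=cv2.resize(im[150:200,270:340],None,fx=10,fy=10,interpolation=cv2.INTER_CUBIC); cv2.imwrite("pics/y3.png",o)
g=cv2.cvtColor(im,cv2.COLOR_BGR2GRAY)
for img,n in((cv2.imread("pics/top0.png"),"0"),(im,"3")):
    m=(cv2.cvtColor(cv2.resize(img,None,fx=4,fy=4,interpolation=cv2.INTER_CUBIC),cv2.COLOR_BGR2GRAY)<50).astype(np.uint8); m[:, :1150]=0;m[:,1300:]=0;m[:600]=0;m[740:]=0
    c=max(cv2.findContours(m,0,cv2.CHAIN_APPROX_NONE)[0],key=cv2.contourArea); p=(c[:,0]+.5)/4-.5
    P=np.array([onz("top",q,.118)[:2] for q in p])
    for z in(.118,): 
        d=P-P.mean(0); r=np.hypot(*d.T); 
        pc=np.linalg.svd(d,full_matrices=False)[2][0]; print(n,"centroid",P.mean(0),"wing dir",np.degrees(np.arctan2(pc[1],pc[0]))%180,"rmax",r.max(), (d@pc).min(),(d@pc).max())
E
```

```text
tab top corners proj side [[308.4, 197.9], [300.2, 192.2], [310.9, 196.1], [302.7, 190.4]]
0 centroid [0.61007893 0.01435769] wing dir 177.95484980665367 rmax 0.03274420986261316 -0.032700693846780274 0.03247581903903891
3 centroid [0.61047464 0.01440979] wing dir 176.92613875923863 rmax 0.03213473182819153 -0.03159556734084512 0.03211023367428204
```

View pics/z3.png

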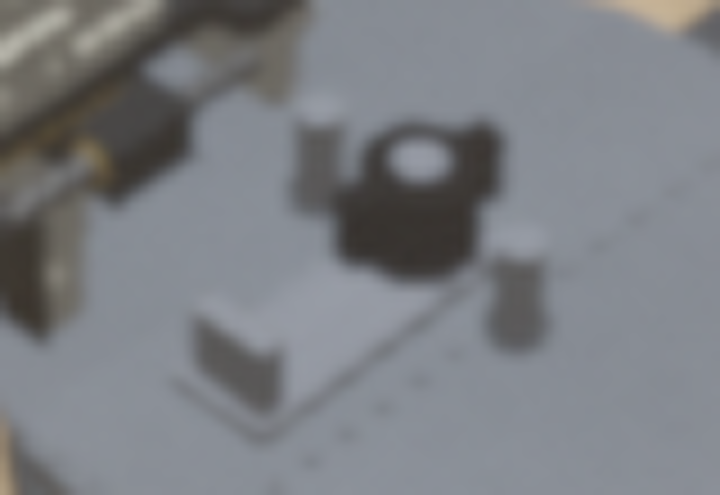

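View pics/y3.png

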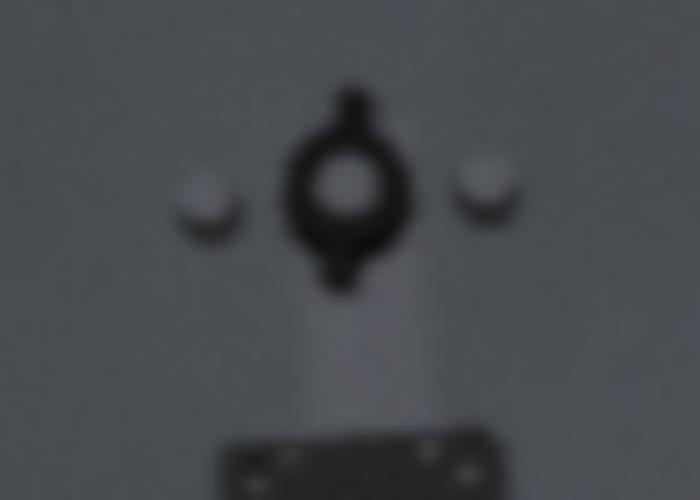

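```bash
python3 - <<'E'
from h import *
a=np.radians(4.9); s=np.array([.6096,.0143]); u=np.array([np.cos(a),np.sin(a)]); v=np.array([-u[1],u[0]])
def z3(p): return ((p+.5)/9*9-p if 0 else None)
Z=lambda x,y:(round((x+.5)/9-.5+280,1),round((y+.5)/9-.5+160,1))
for z in(.122,.1255): print("pipes",proj("side",[[*(s+.044*v),z],[*(s-.044*v),z]]).round(1).tolist())
print("measured",Z(318,108),Z(520,238))
for z in(.118,.1215): print("tab exp",proj("side",[[*(s-.085*u),z]]).round(1), "tab0 @tcp",proj("side",[[.4826,-.002,z]]).round(1))
print("meas",Z(238,326))
for z in (.125,.129): print("nut top exp",proj("side",[*s,z]),"meas",Z(420,158))
# plate rear bottom corner near: plate(-95,-20), z lid top
for z in(.0845,.0875): print("corner exp",proj("side",[[*(s-.095*u-.02*v),z],[*(s-.095*u+.02*v),z]]).round(1).tolist())
print("meas",Z(262,440),Z(172,378))
E
```

```text
pipes [[315.2, 172.0], [337.6, 186.6]]
pipes [[315.2, 171.1], [337.7, 185.7]]
measured (314.9, 171.6) (337.3, 186.0)
tab exp [[305.6 195. ]] tab0 @tcp [[296.  203.9]]
tab exp [[305.6 194.1]] tab0 @tcp [[295.9 203.1]]
meas (306.0, 195.8)
nut top exp [[326.25062596 178.37341737]] meas (326.2, 177.1)
nut top exp [[326.29479658 177.3535899 ]] meas (326.2, 177.1)
corner exp [[308.2, 208.8], [298.1, 201.6]]
corner exp [[308.2, 208.0], [298.1, 200.9]]
meas (308.7, 208.4) (298.7, 201.6)
```

Top crop: nut at (304,169) with wings about along x (wing line at about −3° in the world, −8° from the housing's x); pipes at (291,170) and (318.5,168.5). In the side view, the plate's rear corners (308.7,208.4) and (298.7,201.6) are within 0.6 px of where a plate at home would show. It is home. Next is the wing grip.

```bash
python3 -c "
from h import *
go(.6095,.0143,.345,-3)"
```

```text
linear cm [-18.76   0.12   1.09] twist 7.92 rows>= 4.506678137501405
```

>>> carry_out(linear=[[-2,0,0],[-5,0,0],[-8,0.05,0],[-11,0.1,0.4],[-14,0.1,0.7],[-16.5,0.1,1],[-18,0.1,1.1],[-18.7,0.1,1.1],[-18.7,0.1,1.1],[-18.7,0.1,1.1]], twist=[1,2,3,4,5,6,7,7.9,7.9,7.9], fingers=1)

```text
clock: 8.23
tool_pos: [0.6087, 0.0139, 0.3446]
orientation: [-179.9, -0.4, 177.0]
force: [-0.5, 0.0, 0.3]
opening: 0.0863
```

```bash
python3 -c "
from h import *
st();go(.6095,.0143,.2785,-3)"
```

```text
t 8.23 pos [0.6087 0.0139 0.3446] rpy [-179.88   -0.4   177.03] F [-0.54  0.    0.35] M [ 0.084 -0.024  0.003] open 0.0863 q [ 19.7  17.1 -12.6  -0.1 -60.8 -22.6]
linear cm [-0.12  0.06  6.61] twist 0.03 rows>= 1.5855662879303938
```

>>> carry_out(linear=[[-0.2,0.05,1.5],[-0.25,0.05,3],[-0.25,0.05,4.5],[-0.25,0.05,5.6],[-0.25,0.05,6.3],[-0.25,0.05,6.6],[-0.25,0.05,6.6]], twist=[0,0,0,0,0,0,0])

```text
clock: 8.82
tool_pos: [0.6105, 0.0142, 0.2785]
orientation: [-179.9, -0.4, 177.0]
force: [-0.5, -0.6, 0.6]
opening: 0.0878
```

```bash
python3 -c "
from h import *
st()
for n in C: cv2.imwrite(f'pics/{n}4.png',ctrl.snapshot(n))
b=cv2.imread('pics/side4.png')[130:230,280:400]
cv2.imwrite('pics/c4.png',cv2.resize(b,None,fx=5,fy=5,interpolation=cv2.INTER_CUBIC))"
```

```text
t 8.82 pos [0.6105 0.0142 0.2785] rpy [-179.87   -0.43  177.04] F [-0.48 -0.6   0.57] M [ 0.079 -0.085 -0.001] open 0.0878 q [ 19.6  20.8 -16.7  -0.1 -52.9 -22.5]
```

View pics/c4.png

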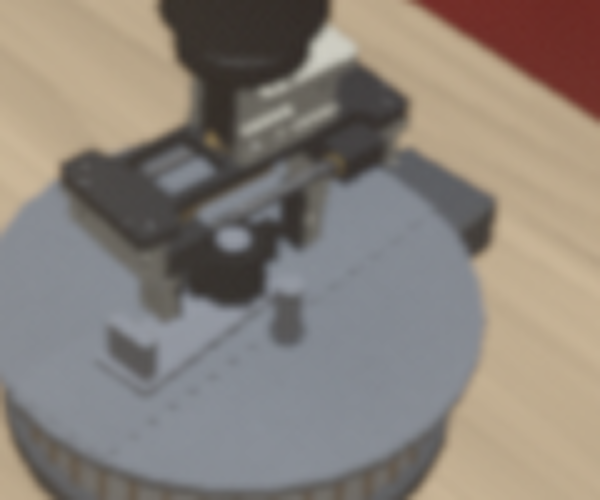

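Fingers stand either side of the nut along its wings, clear of the tab. Closing on the wings.

>>> carry_out(linear=[[0,0,0],[0,0,0],[0,0,0],[0,0,0],[0,0,0],[0,0,0],[0,0,0],[0,0,0],[0,0,0]], twist=[0,0,0,0,0,0,0,0,0], fingers=-1)

```text
clock: 9.67
tool_pos: [0.6101, 0.0142, 0.2795]
orientation: [-179.9, -0.5, 177.0]
force: [-5.3, 1.8, 5.1]
opening: 0.0613
```

```bash
python3 -c "
from h import *
st()"
```

```text
t 9.67 pos [0.6101 0.0142 0.2795] rpy [-179.87   -0.46  177.03] F [-5.31  1.82  5.1 ] M [ 0.378  1.816 -0.074] open 0.0613 q [ 19.6  20.7 -16.7  -0.1 -53.  -22.6]
```

>>> carry_out(linear=[[0.1,0.03,0],[0.15,0.05,0],[0.15,0.05,0.01],[0.15,0.05,0.02],[0.15,0.05,0.03],[0.15,0.05,0.04]], twist=[0,0,4,8,12,16])

```text
clock: 10.17
tool_pos: [0.6098, 0.0143, 0.2794]
orientation: [-179.8, -0.2, 160.9]
force: [5.8, -3.6, -3.4]
opening: 0.062
```

```bash
python3 -c "
from h import *
st()"
```

```text
t 10.17 pos [0.6098 0.0143 0.2794] rpy [-179.77   -0.24  160.85] F [ 5.79 -3.64 -3.41] M [-1.537 -2.306  0.075] open 0.062 q [ 19.7  20.7 -16.9   0.  -52.8 -38.8]
```

>>> carry_out(linear=[[-0.05,-0.02,0],[-0.08,-0.02,0.01],[-0.08,-0.02,0.02],[-0.08,-0.02,0.03],[-0.08,-0.02,0.04],[-0.08,-0.02,0.05]], twist=[4,8,13,18,22,26])

```text
clock: 10.67
tool_pos: [0.6105, 0.0139, 0.2789]
orientation: [-179.7, -0.1, 134.7]
force: [-0.6, 0.5, 0.8]
opening: 0.0617
```

```bash
python3 -c "
from h import *
st()"
```

```text
t 10.67 pos [0.6105 0.0139 0.2789] rpy [-1.7969e+02 -1.2000e-01  1.3465e+02] F [-0.64  0.5   0.76] M [0.154 0.06  0.036] open 0.0617 q [ 19.6  20.8 -16.8   0.  -52.8 -65. ]
```

Free-running torque 0.036 N m, tool well centred. Release, swing back 90°, grip the hub.

>>> carry_out(linear=[[0,0,0],[0,0,0],[0,0,0],[0,0,0],[0,0,0],[0,0,0],[0,0,0],[0,0,0],[0,0,0],[0,0,0],[0,0,0],[0,0,0]], twist=[0,0,0,0,-4,-10,-17,-24,-31,-38,-45,-52], fingers=1)

```text
clock: 11.67
tool_pos: [0.6104, 0.0139, 0.2789]
orientation: [-179.9, -0.3, -172.9]
force: [0.1, -0.4, -0.1]
opening: 0.0877
```

```bash
python3 -c "
from h import *
st();a=np.radians(.3)
go(.6105,.0139,.2785,44.65)"
```

```text
t 11.67 pos [0.6104 0.0139 0.2789] rpy [-179.91   -0.31 -172.93] F [ 0.14 -0.36 -0.12] M [ 0.096 -0.045 -0.013] open 0.0877 q [ 19.6  20.8 -16.8   0.  -52.8 -12.6]
linear cm [-0.01 -0.    0.04] twist -37.58 rows>= 5.2487913646601765
```

>>> carry_out(linear=[[0,0,0.02],[0,0,0.04],[0,0,0.04],[0,0,0.04],[0,0,0.04],[0,0,0.04],[0,0,0.04]], twist=[-6,-13,-20,-27,-33,-37.5,-37.5])

```text
clock: 12.25
tool_pos: [0.6105, 0.0139, 0.2785]
orientation: [179.9, -0.3, -135.2]
force: [-0.7, -0.6, 0.2]
opening: 0.0876
```

>>> carry_out(linear=[[0,0,0],[0,0,0],[0,0,0],[0,0,0],[0,0,0],[0,0,0],[0,0,0],[0,0,0],[0,0,0],[0,0,0],[0,0,0],[0,0,0]], twist=[0,0,0,0,0,0,0,0,0,0,0,0], fingers=-1)

```text
clock: 13.25
tool_pos: [0.6099, 0.0133, 0.2785]
orientation: [179.9, -0.4, -135.2]
force: [-4.5, -3.2, 2.9]
opening: 0.0393
```

```bash
python3 -c "
from h import *
st()"
```

```text
t 13.25 pos [0.6099 0.0133 0.2785] rpy [ 179.86   -0.42 -135.18] F [-4.46 -3.22  2.95] M [-1.364  1.289  0.041] open 0.0393 q [ 19.6  20.8 -16.9   0.1 -52.8  25.2]
```

>>> carry_out(linear=[[0.06,0,0],[0.07,0,0.01],[0.07,0,0.02],[0.07,0,0.03],[0.07,0,0.04],[0.07,0,0.05],[0.07,0,0.06],[0.07,0,0.06],[0.07,0,0.07],[0.07,0,0.08]], twist=[3,7,12,17,22,27,31,35,39,43])

```text
clock: 14.08
tool_pos: [0.6097, 0.0131, 0.2778]
orientation: [-179.9, -0.3, -178.4]
force: [-0.9, 1.0, 0.9]
opening: 0.0395
```

```bash
python3 -c "
from h import *
st()"
```

```text
t 14.08 pos [0.6097 0.0131 0.2778] rpy [-179.85   -0.34 -178.38] F [-0.93  0.99  0.9 ] M [ 0.33  -0.151  0.04 ] open 0.0395 q [ 19.6  20.8 -17.    0.  -52.6 -18. ]
```

>>> carry_out(linear=[[0,0.01,0.01],[0,0.02,0.02],[0,0.02,0.02],[0,0.02,0.03],[0,0.02,0.04],[0,0.02,0.04]], twist=[4,8,12,16,20,24])

```text
clock: 14.58
tool_pos: [0.6097, 0.0132, 0.2774]
orientation: [-179.7, -0.2, 157.4]
force: [-0.1, -1.5, -0.2]
opening: 0.0396
```

```bash
python3 -c "
from h import *
st()"
```

```text
t 14.58 pos [0.6097 0.0132 0.2774] rpy [-179.73   -0.24  157.41] F [-0.06 -1.5  -0.16] M [-0.532 -0.066  0.027] open 0.0396 q [ 19.6  20.8 -17.    0.1 -52.6 -42.2]
```

>>> carry_out(linear=[[0,0,0.01],[0,0,0.02],[0,0,0.02],[0,0,0.03],[0,0,0.04],[0,0,0.04]], twist=[4,8,12,16,20,23])

```text
clock: 15.08
tool_pos: [0.6097, 0.0131, 0.277]
orientation: [-179.7, -0.1, 134.2]
force: [-0.3, -0.8, -0.6]
opening: 0.0395
```

```bash
python3 -c "
from h import *
st()"
```

```text
t 15.08 pos [0.6097 0.0131 0.277 ] rpy [-1.7967e+02 -1.1000e-01  1.3420e+02] F [-0.33 -0.81 -0.58] M [-0.338  0.026  0.035] open 0.0395 q [ 19.6  20.8 -17.    0.1 -52.5 -65.4]
```

>>> carry_out(linear=[[0,0,0],[0,0,0],[0,0,0],[0,0,0],[0,0,0],[0,0,0],[0,0,0],[0,0,0],[0,0,0],[0,0,0],[0,0,0],[0,0,0]], twist=[0,0,0,0,0,-4,-10,-17,-24,-31,-38,-45], fingers=1)

```text
clock: 16.08
tool_pos: [0.6097, 0.0132, 0.277]
orientation: [-179.8, -0.3, 179.6]
force: [0.6, 0.7, -0.2]
opening: 0.0879
```

```bash
python3 -c "
from h import *
st();go(.6101,.0135,.277,44.2)
for n in C: cv2.imwrite(f'pics/{n}5.png',ctrl.snapshot(n))
b=cv2.imread('pics/side5.png')[150:220,290:370]
cv2.imwrite('pics/c5.png',cv2.resize(b,None,fx=8,fy=8,interpolation=cv2.INTER_CUBIC))"
```

```text
t 16.08 pos [0.6097 0.0132 0.277 ] rpy [-179.85   -0.31  179.58] F [ 0.59  0.75 -0.16] M [ 0.101 -0.131  0.049] open 0.0879 q [ 19.6  20.8 -17.    0.  -52.5 -20. ]
linear cm [-0.04  0.03 -0.  ] twist -44.62 rows>= 6.232042484940662
```

View pics/c5.png

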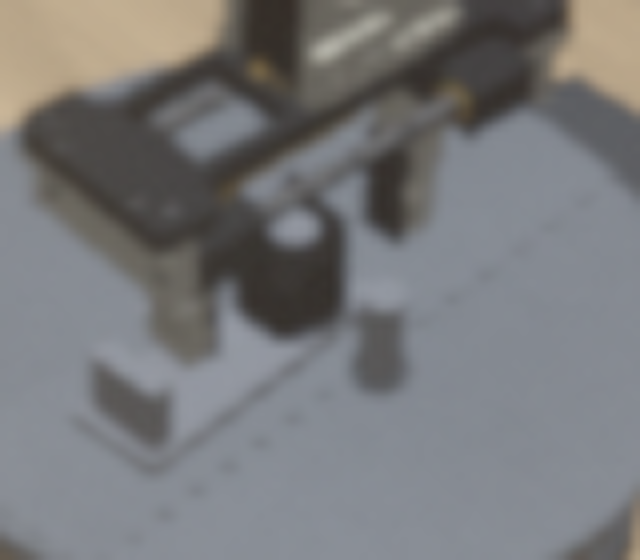

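The nut's wings now point at the camera (crop 290,300), i.e. about 45° in the world as expected. No slip, and the plate is still in place.

>>> carry_out(linear=[[0,0,0],[0,0,0],[-0.02,0.02,0],[-0.03,0.03,0],[-0.03,0.03,0],[-0.03,0.03,0],[-0.03,0.03,0],[-0.03,0.03,0]], twist=[-7,-14,-21,-28,-35,-41,-44.5,-44.5])

```text
clock: 16.85
tool_pos: [0.6101, 0.0135, 0.277]
orientation: [179.9, -0.3, -136.2]
force: [-0.6, 0.3, -0.4]
opening: 0.0877
```

>>> carry_out(linear=[[0,0,0],[0,0,0],[0,0,0],[0,0,0],[0,0,0],[0,0,0],[0,0,0],[0,0,0],[0,0,0]], twist=[0,0,0,0,0,0,0,0,0], fingers=-1)

```text
clock: 17.6
tool_pos: [0.6097, 0.0132, 0.277]
orientation: [179.9, -0.4, -136.2]
force: [-3.6, -2.9, 4.1]
opening: 0.062
```

```bash
python3 -c "
from h import *
st()"
```

```text
t 17.6 pos [0.6097 0.0132 0.277 ] rpy [ 179.88   -0.38 -136.23] F [-3.64 -2.86  4.1 ] M [-1.206  1.247  0.022] open 0.062 q [ 19.6  20.8 -17.    0.1 -52.6  24.1]
```

>>> carry_out(linear=[[0.04,0,0],[0.05,0,0.01],[0.05,0,0.02],[0.05,0,0.02],[0.05,0,0.03],[0.05,0,0.04]], twist=[3,7,11,15,18,21])

```text
clock: 18.1
tool_pos: [0.6096, 0.0131, 0.2767]
orientation: [-180.0, -0.4, -157.4]
force: [-2.0, -1.5, 3.1]
opening: 0.0617
```

```bash
python3 -c "
from h import *
st()"
```

```text
t 18.1 pos [0.6096 0.0131 0.2767] rpy [-179.97   -0.35 -157.38] F [-2.02 -1.49  3.09] M [-0.275  0.559  0.039] open 0.0617 q [ 19.6  20.8 -17.    0.1 -52.5   3. ]
```

>>> carry_out(linear=[[0,0,0],[0,0,0.01],[0,0,0.01],[0,0,0.02],[0,0,0.03]], twist=[3,6,9,12,15])

```text
clock: 18.52
tool_pos: [0.6096, 0.0131, 0.2765]
orientation: [-179.9, -0.3, -172.5]
force: [-2.0, -2.9, 3.7]
opening: 0.0615
```

```bash
python3 -c "
from h import *
st()"
```

```text
t 18.52 pos [0.6096 0.0131 0.2765] rpy [-179.88   -0.33 -172.52] F [-2.   -2.9   3.69] M [-0.611  0.934  0.049] open 0.0615 q [ 19.6  20.8 -17.1   0.1 -52.4 -12.1]
```

>>> carry_out(linear=[[0.02,-0.03,0],[0.02,-0.03,0],[0.02,-0.03,0.01],[0.02,-0.03,0.01]], twist=[3,6,9,12])

```text
clock: 18.85
tool_pos: [0.6095, 0.013, 0.2764]
orientation: [-179.8, -0.3, 175.3]
force: [-2.2, -0.9, 1.0]
opening: 0.0614
```

```bash
python3 -c "
from h import *
st()"
```

```text
t 18.85 pos [0.6095 0.013  0.2764] rpy [-179.84   -0.28  175.35] F [-2.17 -0.93  0.95] M [-0.221  0.595  0.18 ] open 0.0614 q [ 19.6  20.8 -17.1   0.  -52.4 -24.3]
```

>>> carry_out(linear=[[0,0,0],[0,0,0.01],[0,0,0.01],[0,0,0.02]], twist=[3,6,9,12])

```text
clock: 19.18
tool_pos: [0.6095, 0.0131, 0.2762]
orientation: [-179.8, -0.2, 163.2]
force: [-2.5, -2.4, 3.5]
opening: 0.0621
```

```bash
python3 -c "
from h import *
st()"
```

```text
t 19.18 pos [0.6095 0.0131 0.2762] rpy [-179.78   -0.23  163.23] F [-2.49 -2.44  3.48] M [-0.555  0.873  0.34 ] open 0.0621 q [ 19.6  20.8 -17.1   0.1 -52.4 -36.4]
```

Torque jumped quickly to 0.34. Hold still and read before anything else.

>>> carry_out(linear=[[0,0,0],[0,0,0],[0,0,0]], twist=[0,0,0])

```text
clock: 19.43
tool_pos: [0.6096, 0.0131, 0.2762]
orientation: [-179.8, -0.2, 163.3]
force: [-2.1, -2.7, 2.2]
opening: 0.0614
```

```bash
python3 -c "
from h import *
st()"
```

```text
t 19.43 pos [0.6096 0.0131 0.2762] rpy [-179.78   -0.23  163.3 ] F [-2.13 -2.68  2.22] M [-0.675  0.611 -0.292] open 0.0614 q [ 19.6  20.8 -17.1   0.  -52.4 -36.3]
```

>>> carry_out(linear=[[0,0,0],[0,0,0],[0,0,0],[0,0,0]], twist=[-1,-2,-3,-4])

```text
clock: 19.77
tool_pos: [0.6096, 0.013, 0.2763]
orientation: [-179.8, -0.2, 167.4]
force: [-2.3, -2.3, 3.5]
opening: 0.0617
```

```bash
python3 -c "
from h import *
st()"
```

```text
t 19.77 pos [0.6096 0.013  0.2763] rpy [-179.81   -0.25  167.42] F [-2.32 -2.3   3.47] M [-0.621  0.721 -0.267] open 0.0617 q [ 19.6  20.8 -17.1   0.  -52.4 -32.2]
```

>>> carry_out(linear=[[0,0,0],[0,0,0],[0,0,0]], twist=[-1,-2,-3])

```text
clock: 20.02
tool_pos: [0.6096, 0.0131, 0.2763]
orientation: [-179.8, -0.3, 170.5]
force: [-2.7, -2.4, 3.4]
opening: 0.0615
```

```bash
python3 -c "
from h import *
st()"
```

```text
t 20.02 pos [0.6096 0.0131 0.2763] rpy [-179.81   -0.26  170.54] F [-2.75 -2.38  3.41] M [-0.66   0.785 -0.198] open 0.0615 q [ 19.6  20.8 -17.1   0.  -52.4 -29.1]
```

>>> carry_out(linear=[[0,0,0],[0,0,0],[0,0,0]], twist=[0.7,1.4,2.1])

```text
clock: 20.27
tool_pos: [0.6095, 0.0131, 0.2763]
orientation: [-179.8, -0.3, 168.4]
force: [-1.3, -2.6, 2.7]
opening: 0.0619
```

```bash
python3 -c "
from h import *
st()"
```

```text
t 20.27 pos [0.6095 0.0131 0.2763] rpy [-179.8    -0.25  168.38] F [-1.29 -2.6   2.75] M [-0.62   0.744  0.195] open 0.0619 q [ 19.6  20.8 -17.1   0.1 -52.4 -31.2]
```

>>> carry_out(linear=[[0,0,0],[0,0,0],[0,0,0]], twist=[0.7,1.4,2])

```text
clock: 20.52
tool_pos: [0.6095, 0.0131, 0.2763]
orientation: [-179.8, -0.2, 166.3]
force: [-3.0, -2.8, 3.3]
opening: 0.0617
```

```bash
python3 -c "
from h import *
st()"
```

```text
t 20.52 pos [0.6095 0.0131 0.2763] rpy [-179.79   -0.24  166.31] F [-3.03 -2.77  3.31] M [-0.685  0.76   0.173] open 0.0617 q [ 19.6  20.8 -17.1   0.1 -52.4 -33.3]
```

>>> carry_out(linear=[[0,0,0],[0,0,0],[0,0,0]], twist=[0.7,1.4,2])

```text
clock: 20.77
tool_pos: [0.6095, 0.0131, 0.2763]
orientation: [-179.8, -0.2, 164.2]
force: [-2.1, -1.5, 1.7]
opening: 0.0621
```

```bash
python3 -c "
from h import *
st()"
```

```text
t 20.77 pos [0.6095 0.0131 0.2763] rpy [-179.78   -0.23  164.23] F [-2.15 -1.54  1.73] M [-0.666  0.691  0.213] open 0.0621 q [ 19.6  20.8 -17.1   0.1 -52.4 -35.4]
```

>>> carry_out(linear=[[0,0,0],[0,0,0],[0,0,0]], twist=[0.7,1.4,2])

```text
clock: 21.02
tool_pos: [0.6095, 0.0131, 0.2763]
orientation: [-179.8, -0.2, 162.2]
force: [-2.2, -2.5, 1.9]
opening: 0.0619
```

```bash
python3 -c "
from h import *
st()"
```

```text
t 21.02 pos [0.6095 0.0131 0.2763] rpy [-179.77   -0.23  162.17] F [-2.25 -2.45  1.86] M [-0.593  0.73   0.243] open 0.0619 q [ 19.6  20.8 -17.1   0.1 -52.4 -37.4]
```

>>> carry_out(linear=[[0,0,0],[0,0,0],[0,0,0]], twist=[0.7,1.4,2])

```text
clock: 21.27
tool_pos: [0.6095, 0.0131, 0.2762]
orientation: [-179.8, -0.2, 160.1]
force: [-2.0, -2.3, 1.7]
opening: 0.0615
```

```bash
python3 -c "
from h import *
st()"
```

```text
t 21.27 pos [0.6095 0.0131 0.2762] rpy [-179.76   -0.22  160.1 ] F [-2.03 -2.27  1.68] M [-0.608  0.668  0.266] open 0.0615 q [ 19.6  20.8 -17.1   0.1 -52.4 -39.5]
```

Slow-turn torque is now 0.27 N m, rising steadily from 0.17, which is snug. Releasing and withdrawing straight up.

>>> carry_out(linear=[[0,0,0],[0,0,0],[0,0,0],[0,0,0],[0,0,0],[0,0,0],[0,0,-0.5],[0,0,-2],[0,0,-4],[0,0,-6],[0,0,-8],[0,0,-9]], twist=[0,0,0,0,0,0,0,0,0,0,0,0], fingers=1)

```text
clock: 22.27
tool_pos: [0.6105, 0.0133, 0.3693]
orientation: [-179.9, -0.0, 160.1]
force: [0.9, -0.5, -0.4]
opening: 0.0876
```

```bash
python3 -c "
from h import *
st(); go(.42,.003,.38,5)"
```

```text
t 22.27 pos [0.6105 0.0133 0.3693] rpy [-1.7986e+02 -3.0000e-02  1.6012e+02] F [ 0.86 -0.48 -0.36] M [ 0.109 -0.23   0.002] open 0.0876 q [ 19.6  16.  -10.7   0.1 -63.4 -39.5]
linear cm [17.56 -7.45 -1.04] twist -24.88 rows>= 4.582170967385033
```

>>> carry_out(linear=[[1.5,-0.6,-0.1],[4,-1.7,-0.3],[7,-3,-0.5],[10,-4.3,-0.6],[13,-5.5,-0.8],[15.5,-6.6,-1],[17,-7.3,-1],[17.5,-7.5,-1],[17.5,-7.5,-1]], twist=[-2,-6,-10,-14,-18,-22,-25,-25,-25])

```text
clock: 23.02
tool_pos: [0.4194, 0.0022, 0.3802]
orientation: [-179.9, -0.0, -174.9]
force: [0.2, 0.1, 0.4]
opening: 0.0875
```

```bash
python3 - <<'E'
from h import *
st()
for n in C: cv2.imwrite(f'pics/{n}6.png',ctrl.snapshot(n))
o=cv2.resize(cv2.imread("pics/side6.png")[160:215,280:360],None,fx=9,fy=9,interpolation=cv2.INTER_CUBIC); cv2.imwrite("pics/z6.png",o)
t=cv2.imread("pics/top6.png"); cv2.imwrite("pics/t6.png",t)
a=cv2.cvtColor(cv2.imread("pics/side3.png"),cv2.COLOR_BGR2GRAY).astype(int);b=cv2.cvtColor(cv2.imread("pics/side6.png"),cv2.COLOR_BGR2GRAY).astype(int)
for nm,(x0,x1,y0,y1) in dict(wrench=(180,240,145,172),can=(248,276,112,146),bowl=(435,480,258,296),sd=(365,450,315,350)).items():
    s=cv2.imread("pics/side0.png"); s=cv2.cvtColor(s,cv2.COLOR_BGR2GRAY).astype(int)
    print(nm,np.abs(s-b)[y0:y1,x0:x1].max())
E
```

```text
t 23.02 pos [0.4194 0.0022 0.3802] rpy [-1.7993e+02 -1.0000e-02 -1.7491e+02] F [0.18 0.09 0.43] M [ 0.078 -0.07  -0.068] open 0.0875 q [ 27.5  -3.4 -31.6   0.1 -61.8 -22.5]
wrench 98
can 120
bowl 8
sd 8
```

View pics/z6.png

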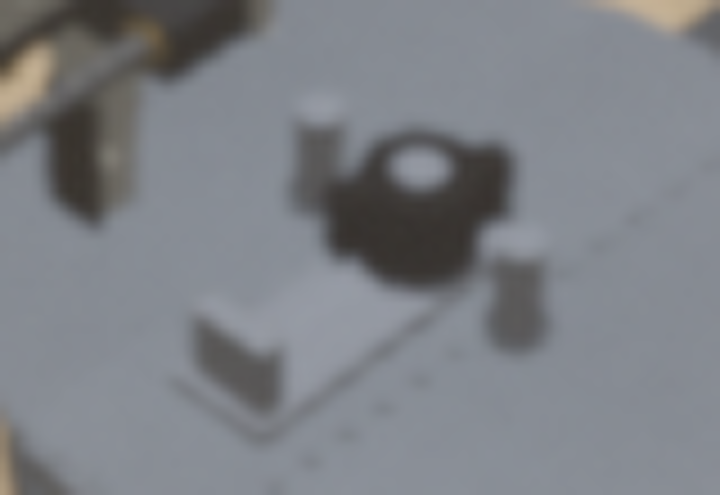

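View pics/t6.png

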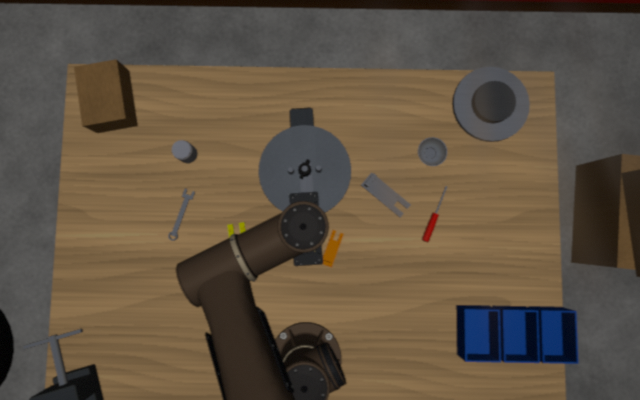

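Side crop: plate edges are where they were, (262,440) and (172,378), and the nut now sits on the plate with its wings turned as commanded. Top view: wrench (182,215), can (183,151), bowl (432,151) and screwdriver (434,215) are unmoved; the side-view differences at wrench and can are probably the arm in front of them. Robot is clear; handing in.

```bash
python3 -c "
from plant import ctrl
print(ctrl.close_job())"
```

```text
the job is handed in; nothing more can be done
None
```

I slid the plate home by its tab and tightened the wing nut until it felt snug. I handed the job in at about 23 s of the 72 s; no verdict was reported.

**Plate:** It stopped firmly on the stud at about 10 N push. In the last side view its rear corners sit where they did after the slide, within 0.6 px of the computed home position.

**Nut:** I made three strokes between the pipes: wings, hub, wings, about 3.4 rad in total. It ran free at about 0.04 N m, then climbed to 0.27 N m in slow turning.

**Readings that disagreed:**
- **Fast-turn torque:** While turning faster I read 0.34 N m. I backed off about 7° and retightened slowly, ending about 3° beyond the earlier angle at the lower reading. I put the 0.34 down to turning speed, but did not prove it.
- **Torque slope:** It rose faster than the stated 0.25 N m per rad.
- **Side view of wrench and can:** These two patches differed from the first picture, most likely because the arm stood in front. The top view shows all four bystanders where they were.

**Not checked:** I could not measure the clamp force itself. That the plate is clamped rests on the torque and on the picture of the nut sitting on it.

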